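Centre the egg cup on the scale and tare it

ROBOT

A 7-joint arm with a two-finger parallel gripper is mounted at the origin on a cart in front of the work surface, level with it; the furniture and walls round the work are solid. World frame = base frame: x ahead of the robot, y to its left, z up, the work surface at z = 0. Lengths are in m, angles in rad, forces in N, time in s.
With the tool pointing down it reaches from about 0.4 to 0.85 m from the base axis. Payload 10.4 kg.
Tool frame: the origin (TCP) lies midway between the tips of the shut fingers; the grasp point (between the pads) lies 19 mm behind it; z points along the fingers, y is the line along which they close (so a half turn about z gives the same grasp; the last joint's range is limited). The gripper opens to 87 mm and grips with 3 to 60 N. Pads are 19 mm wide; open, the fingers measure 117 mm over their backs; the gripper's body (75 mm by 190 mm) begins 51 mm behind the grasp point.
Start: joints at [1.204, 0.332, -0.065, 1.46, 0.022, 1.35, -0.088], TCP at [0.211, -0.588, 0.223] pointing down, gripper open.
Joint ranges: [-2.6, 2.6], [-0.5, 2.12], [-1.47, 1.34], [0.16, 2.42], [-1.27, 4.41], [0.06, 2.06], [-2.6, 2.6]. Speed limits (rad/s): [2.22, 2.22, 2.79, 2.79, 3.14, 3.14, 3.14].

INTERFACE

Orientations are given as a unit quaternion [x, y, z, w].
In Python, from bench import r gives the robot as it stands.
- The arm moves only by the tool arm_command, never from a script. Its argument "moves" is one flat list of numbers, 4 for each row, row after row: the shift along the tool's x, y, z in cm, then the turn about the tool's z in degrees. A call has 1 to 12 rows; each row shifts and turns the commanded pose from where the row before left it, along the tool's axes as they then stand; what a row does not reach is not made up. A row lasts 1/12 s, in which the tool goes at most 41.7 mm and 7.16 degrees, less where a joint would pass 70% of its speed; a pose out of reach is approached as far as the arm can. A call with a gripper value outside its range is refused whole. "fingers" is the opening in per cent of the stroke, from 0 (shut) to 100 (fully open), set as the call begins (left out, the last holds). The fingers move at their own pace and stop on an object; "squeeze" is the grip in N (left out, the last holds). Time passes only in rows, so rows that do not move let the fingers close. It gives the time, the measured TCP pose, the force, the opening and the grip force at its end, in the units of the state.
- r.read_state(): the state, without advancing time (a new reading comes with each control period).
- r.camera(name): name is "scene" or "top"; returns the picture (384x512x3 uint8, red, green, blue); there is no depth.
- r.camera_info(name): a dict with "fx", "fy", "cx", "cy" (pixels), "origin" and "attitude" of the camera in the world. Camera axes: x right, y up, looking along -z (the intrinsics and any distortion apply to the point x, -y, -z); pixel columns grow to the right and rows downward; lengths in m; the calibration is good to about 2 mm. A picture is of the moment at which its call begins. camera_info takes no time and is no camera call.
- r.close_job(): hands the job in; it is judged then, once.
The state is a dict: "time": time; "joint_positions": joint angles; "joint_vel": joint speeds; "joint_torque": joint torques, N m; "ee_pos": TCP position; "eef_rot": TCP orientation; "ft_force": force on the tool from outside, world axes, zero at the start; "torque": the same for the moment, N m; "width": finger opening in m; "grip_force": force on a finger pad.
Only numpy, scipy, OpenCV 4.12 (cv2) and the standard library are available. Lean on these libraries where they do the work, as an engineer would, in place of code of your own. Each camera call takes 0.05 s, during which the arm holds its last target. There are 200 camera calls.

TASK

Get the kitchen scale ready for weighing out seeds: the egg cup has been set down near the edge of the round pan, and an off-centre load reads wrong. With the fingertips tap it gently along by its foot, without pinching, lifting or tipping it, until the whole foot stands inside the ring engraved in the middle of the pan, and take the fingers away from it. Only then press the large round tare key fully down and let it come up again; leave the small on/off key and everything else on the worktop alone.

Things in the scene. Friction and masses are not known exactly. Their poses are not given: they have to be found in the camera images.
- egg_cup: white ceramic egg cup, 66 mm high, about 90 g, loose, top-heavy, upright on the pan. Foot 46 mm across, upright-sided from 1 to 7 mm up, then sloping to a thin stem; hollow bowl 42 mm across at most, 52 mm up. Origin: centre of the underside, z up the cup. Friction on the pan about 0.6: pushed at the foot, fingertips 2 to 6 mm above the pan, it slides; pushed at the bowl it tips.
- scale: flat white kitchen scale, fixed on the worktop, 184 mm (x) by 132 mm (y), top face 25.5 mm above the worktop. Origin: centre of its underside on the worktop; its -x side is the front with the keys and display, its pan lies towards +x.
- pan_mid (a point): centre of the flat top of the scale's round steel pan: 112 mm across, fixed, 36 mm above the worktop, 10.5 mm above the scale's top, 27 mm towards +x from the scale's origin. A thin dark ring of 58 mm inner diameter is engraved round this point; the cup's foot has 6 mm to spare in it all round. Only z of this point's axes has a meaning (up).
- tare_key_top (a point): middle of the top of the tare key: grey round key 24 mm across at the front right of the scale (at x -66, y -47 mm in the scale's frame), its top 31.5 mm above the worktop and 6 mm proud of the scale.
- tare_key (a joint): travel of the tare key in m: 0 up, 0.004 fully down; its spring takes about 1.7 N to start and 3.9 N fully down, and brings it up again.
- power_key (a joint): travel of the small on/off key (14 mm across, front left of the scale, at x -66, y +47 mm in the scale's frame), like the tare key's; not to be pressed.
- saucer: blue saucer with seeds, 160 mm across, 28 mm high, loose, far left of the scale; origin: centre of its underside. Bystander.
- jar: closed round sugar jar, 78 mm across, 154 mm high, loose, behind and left of the scale; origin: centre of its underside. Bystander.
- teaspoon: teaspoon, 135 mm long along its x, 10 mm high, loose, lying left of the scale; origin: under its centre. Bystander.
- packet: flat seed packet, 115 (x) by 85 (y) by 10 mm, loose, front left of the scale; origin: centre of its underside. Bystander.
- dibber: turned wooden dibber, 134 mm long along its y, 26 mm thick, loose, lying behind and right of the scale; origin: under its centre. Bystander.
- canister: round metal tea canister with a wooden lid, 102 mm across, 140 mm high, loose, behind and right of the scale; origin: centre of its underside. Bystander.
Things that resemble listed ones, but are neither listed nor needed, are in the scene too. Several things have the shape of the egg_cup; the one meant has the colours described above.

How it is judged:
On the way, in this order (a step that is already met when the one before it is completed fails the run):
1. the egg cup stands upright and still with its whole foot inside the ring, and the fingers are off it (horizontal distance between egg_cup and pan_mid below 0.0065 m and angle between egg_cup's own z axis and vertical below 0.05 rad and linear speed of egg_cup below 0.01 m/s and contact force between the fingers and egg_cup below 0.05 N), for 0.3 s.
2. the tare key is pressed fully down (value of joint tare_key above 0.0032 m), for 0.05 s.
At the end, for the whole second after the job is handed in: The egg cup stands upright (within 0.05 rad) and still on the pan, its centre within 6.5 mm of the pan's, after the tare key has been pressed fully down (3.2 of its 4 mm) with the cup there; the tare key is up again (horizontal distance between egg_cup and pan_mid below 0.0065 m and angle between egg_cup's own z axis and vertical below 0.05 rad and distance between egg_cup and pan_mid below 0.0075 m and linear speed of egg_cup below 0.01 m/s and value of joint tare_key below 0.0008 m); the robot touches nothing.
It fails at once if the cup is tipped (more than 0.3 rad), lifted (8 mm) or falls off the pan (angle between egg_cup's own z axis and vertical above 0.3 rad or z of egg_cup in the frame of pan_mid above 0.008 m or z of egg_cup in the frame of pan_mid below -0.006 m).
It fails at once if the cup is pinched or struck hard (more than 8 N from the fingers, or the cup moves faster than 0.25 m/s) (contact force between the fingers and egg_cup above 8 N or linear speed of egg_cup above 0.25 m/s).
It fails at once if the tare key is pressed while the cup is off centre (value of joint tare_key above 0.002 m and horizontal distance between egg_cup and pan_mid above 0.0065 m).
It fails at once if the on/off key is pressed (value of joint power_key above 0.002 m).
It fails at once if something else on the worktop is pushed out of its place (20 mm) (distance of any of saucer, jar, teaspoon, packet, dibber, canister from where it was at the start of the episode above 0.02 m).
It also fails if it takes over 48 s, if anything falls off the work surface, if the arm or the gripper's body presses on something with over 40 N, if the wrist force passes 120 N, or if a joint passes its speed limit or range.

## Working session

There is one attempt and no reset: what is moved stays moved. The work goes in short steps, Python scripts to look and compute and a tool call to move; the robot and the scene stay as the last step left them, time stands still between calls to the robot, and variables do not carry over. Pictures are saved under pics/ and viewed, at most 10 in all, crops included, and the job is handed in when it is done.

Besides the shell and the picture viewer there is one more tool, called after "Request:" as name(argument=value, ...), one argument or row to a line, values as JSON. arm_command: Moves the arm, as the interface text tells. Its arguments: {"type":"object","properties":{"moves":{"type":"array"},"fingers":{"type":"number"},"squeeze":{"type":"number"}},"required":["moves"]}

```bash
mkdir -p pics; python3 - <<'E'
from bench import r
import cv2
for n in ("scene","top"):
    im=r.camera(n); cv2.imwrite(f"pics/{n}0.png",im[:,:,::-1]); print(n,r.camera_info(n))
s=r.read_state();print(s["time"],s["ee_pos"],s["eef_rot"],s["width"])
E
```

```text
scene {'fx': 394.7942349606922, 'fy': 394.7942349606922, 'cx': 263.6287488149335, 'cy': 190.16746485223442, 'origin': array([0.13690411, 1.14493349, 0.840682  ]), 'attitude': array([-0.10007316,  0.42752785,  0.87789298, -0.19107383])}
top {'fx': 386.23514736732125, 'fy': 386.23514736732125, 'cx': 255.0577002669151, 'cy': 200.17089615341843, 'origin': array([0.33682519, 0.22960857, 1.22596119]), 'attitude': array([ 0.07424785, -0.07574073, -0.69800369,  0.70819591])}
0.1 [ 0.2105283  -0.58810025  0.22181663] [ 9.85265452e-01  1.71030894e-01 -1.39599717e-04 -6.35104635e-04] 0.08706834654181454
```

View pics/scene0.png

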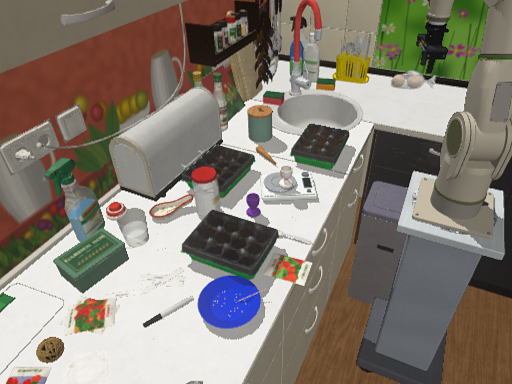

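View pics/top0.png

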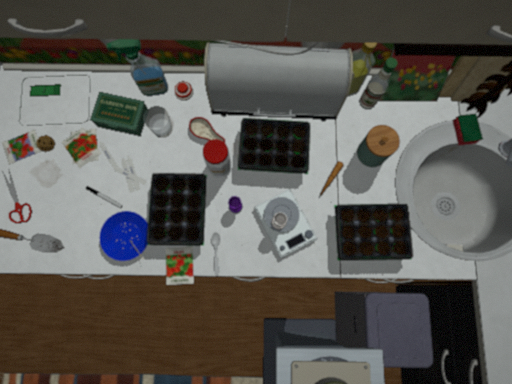

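The scene view shows the scale around (289,185) with the white cup at (287,175). In the top view the scale is around (286,225) and the cup around (280,218); there is a purple lookalike cup at (235,204). I'll enlarge both views.

```bash
python3 - <<'E'
import cv2,numpy as np
a=cv2.imread("pics/top0.png")[180:270,240:330]; b=cv2.imread("pics/scene0.png")[155:215,250:330]
a=cv2.resize(a,(400,400),interpolation=cv2.INTER_CUBIC);b=cv2.resize(b,(400,300),interpolation=cv2.INTER_CUBIC)
b=cv2.copyMakeBorder(b,0,100,0,0,cv2.BORDER_CONSTANT)
cv2.imwrite("pics/crop0.png",np.hstack([a,b]))
E
```

```text
(no output)
```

View pics/crop0.png

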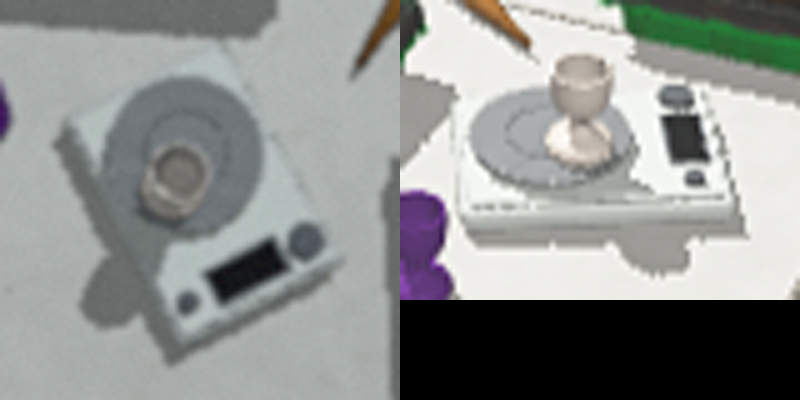

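The crop shows the cup at the front-left of the pan in the top view, with the pan centre near top px (281.4,215), the tare key near (309,234) and the power key near (282,248). In the scene view the pan is near (280.6,182), the foot near (286,184) and the tare key near (305,174.5). Next I'll measure these by mask and ray.

```bash
cat > h.py <<'E'
import numpy as np,cv2
from scipy.spatial.transform import Rotation as R
def ray(ci,u,v):
    d=R.from_quat(ci["attitude"]).apply([(u-ci["cx"])/ci["fx"],-(v-ci["cy"])/ci["fy"],-1.]);return np.array(ci["origin"]),d
def onz(ci,u,v,z):
    o,d=ray(ci,u,v);return o+d*(z-o[2])/d[2]
def proj(ci,P):
    p=R.from_quat(ci["attitude"]).inv().apply(np.atleast_2d(P)-ci["origin"]);return np.c_[ci["cx"]-ci["fx"]*p[:,0]/p[:,2],ci["cy"]+ci["fy"]*p[:,1]/p[:,2]]
def tri(c1,p1,c2,p2):
    o1,d1=ray(c1,*p1);o2,d2=ray(c2,*p2)
    t=np.linalg.lstsq(np.c_[d1,-d2],o2-o1,rcond=None)[0];a=o1+t[0]*d1;b=o2+t[1]*d2
    return (a+b)/2,np.linalg.norm(a-b)
E
python3 - <<'E'
from bench import r
from h import *
ct,cs=r.camera_info("top"),r.camera_info("scene")
P=dict(pan=((281.4,214.9),(280.6,182),.036),tare=((308.9,234.2),(305.2,174.4),.0315),power=((282.1,248),(309,190.6),.0315))
for k,(a,b,z) in P.items(): print(k,tri(ct,a,cs,b),onz(ct,*a,z),onz(cs,*b,z))
for k,p,z in(("rim",(280.5,217.8),.102),("dibber",(331,180),.013),("canlid",(381,138),.14),("jartop",(216,150),.154),("purple",(235,204),.06),("spoon",(215,245),.01),("traynear",(337,205),.03),("tray2",(206,210),.04)): print(k,onz(ct,*p,z).round(3))
for k,p,z in (("footS",(286,184),.04),("rimS",(287,166.5),.102)):print(k,onz(cs,*p,z).round(4))
for n,z,x0,y0,x1,y1 in(("top",10,240,180,330,270),("scene",10,250,155,330,215)):
    im=cv2.imread(f"pics/{n}0.png")[y0:y1,x0:x1]; print(n)
    h=cv2.cvtColor(im,cv2.COLOR_BGR2HSV)
    for (u,v) in ([(44,40),(41,28),(40,38),(69,54),(53,20),(20,20)] if n=="top" else [(20,30),(36,30),(36,18),(55,19),(65,25)]): print((u,v),im[v,u],h[v,u])
E
```

```text
pan (array([0.54791845, 0.14579405, 0.03473892]), np.float64(4.0637483131239575e-05)) [0.54771482 0.14588806 0.036     ] [0.54725448 0.1473557  0.036     ]
tare (array([0.48980674, 0.05957352, 0.02692909]), np.float64(0.000594207621996875)) [0.48893471 0.06015193 0.0315    ] [0.4881207  0.06570889 0.0315    ]
power (array([0.44564956, 0.14327973, 0.0281371 ]), np.float64(0.000676115125410025)) [0.44501563 0.14344233 0.0315    ] [0.44470656 0.14747753 0.0315    ]
rim [0.527 0.153 0.102]
dibber [ 0.669 -0.017  0.013]
canlid [ 0.766 -0.144  0.14 ]
jartop [0.716 0.345 0.154]
purple [0.575 0.291 0.06 ]
spoon [0.453 0.353 0.01 ]
traynear [ 0.583 -0.03   0.03 ]
tray2 [0.559 0.382 0.04 ]
footS [0.5242 0.1553 0.04  ]
rimS [0.5276 0.142  0.102 ]
top
(44, 40) [103 105 109] [ 10  14 109]
(41, 28) [126 123 116] [ 99  20 126]
(40, 38) [113 115 117] [ 15   9 117]
(69, 54) [95 88 83] [108  32  95]
(53, 20) [179 181 171] [ 84  14 181]
(20, 20) [176 178 173] [ 78   7 178]
scene
(20, 30) [175 173 172] [110   4 175]
(36, 30) [189 199 209] [ 15  24 209]
(36, 18) [162 170 179] [ 14  24 179]
(55, 19) [131 128 124] [103  14 131]
(65, 25) [234 238 240] [ 20   6 240]
```

```bash
cat > m.py <<'E'
from h import *
from bench import r
ct,cs=r.camera_info("top"),r.camera_info("scene")
def big(m):
    c,_=cv2.findContours(m.astype(np.uint8)*255,cv2.RETR_EXTERNAL,cv2.CHAIN_APPROX_NONE);return cv2.convexHull(max(c,key=cv2.contourArea))[:,0].astype(np.float32)
def measure(T,S,S4=6):
    "pan ellipse centre and cup boxes, sub-pixel by upsampling"
    out={}
    for n,im,(x0,y0,x1,y1) in(("top",T,(255,188,315,262)),("scene",S,(258,160,325,203))):
        c=cv2.resize(im[y0:y1,x0:x1],None,fx=S4,fy=S4,interpolation=cv2.INTER_CUBIC).astype(int)
        off=np.array([x0,y0])-.5+.5/S4
        warm=c[...,0]-c[...,2]   # RGB
        g=c.mean(2)
        cup=cv2.morphologyEx(((warm>0) &(g>60)).astype(np.uint8) if n=="top" else ((warm>8)).astype(np.uint8),cv2.MORPH_OPEN,np.ones((9,9)))
        pan=cv2.morphologyEx(((g<150)&(g>75)&(warm<0)).astype(np.uint8) if n=="top" else ((g<205)&(g>140)).astype(np.uint8),cv2.MORPH_OPEN,np.ones((9,9)))
        h=big(pan|cup*(n=="top")); e=cv2.fitEllipse(h)
        hc=big(cup)
        v=c.clip(0,255).astype(np.uint8)[...,::-1].copy()
        cv2.polylines(v,[h.astype(int)],1,(0,0,255));cv2.polylines(v,[hc.astype(int)],1,(0,255,0))
        out[n]=(np.array(e[0])/S4+off,np.array(e[1])/S4,hc/S4+off,v)
    return out
E
cat > run.py <<'E'
import sys;from m import *
tag=sys.argv[1]
if tag=="0": T,S=[cv2.imread(f"pics/{n}0.png")[...,::-1] for n in("top","scene")]
else: T,S=r.camera("top"),r.camera("scene")
o=measure(T,S)
for n,c in(("top",ct),("scene",cs)):
    pc,ax,h,v=o[n]
    print(n,"pan px",pc,ax,onz(c,*pc,.036)[:2],"cup box",h.min(0),h.max(0))
a,b=o["top"][3],o["scene"][3];H=max(a.shape[0],b.shape[0])
cv2.imwrite(f"pics/m{tag}.png",np.hstack([cv2.copyMakeBorder(x,0,H-x.shape[0],0,0,0) for x in(a,b)]))
E
python3 run.py 0
```

```text
top pan px [281.69137573 230.10972595] [61.28487142 68.08626811] [0.49986938 0.14499772] cup box [271.24999936 212.24999936] [286.4166673 228.9166654]
scene pan px [289.72021993 197.30560303] [46.20942179 64.05744934] [0.48796352 0.21166415] cup box [278.74999936 164.41666683] [292.4166654  188.08333333]
```

View pics/m0.png

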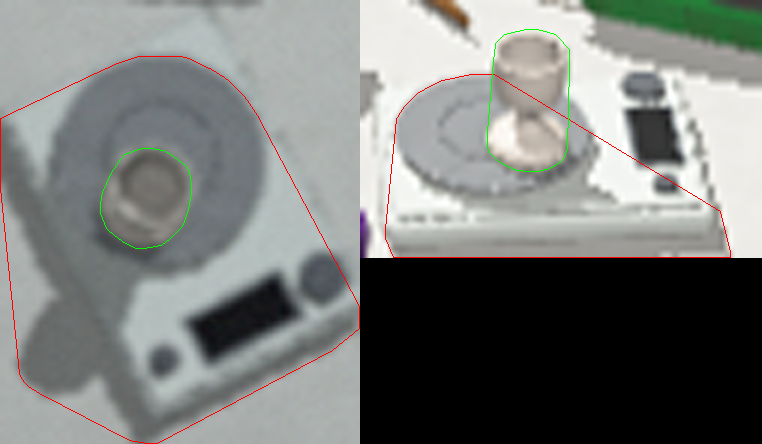

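```bash
python3 - <<'E'
from m import *
pt,ps=onz(ct,280.8,215.1,.036),onz(cs,280.4,182.1,.036)
print(pt,ps,tri(ct,(280.8,215.1),cs,(280.4,182.1)))
f=onz(cs,285.5,184.05,.037);print("foot",f,f-ps)
k=onz(ct,280.1,218.3,.102);print("rim",k,k-pt)
# predicted base/rim silhouettes in both views for a cup at c (check of box)
for c in (f,(f+k)/2):
  t=np.linspace(0,6.28,60);C=np.c_[np.cos(t),np.sin(t),0*t]
  for n,ci in(("top",ct),("scene",cs)):
    pts=np.vstack([proj(ci,[c[0],c[1],z]+q*C) for z,q in((.037,.023),(.043,.023),(.088,.021),(.102,.019))]);print(n,c[:2],pts.min(0),pts.max(0))
q=r.camera_info("top")
s=r.read_state();Rm=R.from_quat(s["eef_rot"]).as_matrix();print(Rm.round(3),s["time"])
t=onz(ct,308.9,234.2,.0315);p=onz(ct,282.1,248,.0315);print("tare",t,"yawdir",(t-p)/np.linalg.norm(t-p))
E
```

```text
[0.5470526  0.14776444 0.036     ] [0.54765418 0.14815592 0.036     ] (array([0.54742531, 0.14783686, 0.03576605]), np.float64(0.0006782100023858679))
foot [0.52711956 0.15253785 0.037     ] [-0.02053462  0.00438193  0.001     ]
rim [0.52579062 0.15436718 0.102     ] [-0.02126198  0.00660273  0.066     ]
top [0.52711956 0.15253785] [271.90305958 211.52599089] [287.43290138 228.66438116]
scene [0.52711956 0.15253785] [278.68557833 164.93459411] [292.38336582 188.20691766]
top [0.52645509 0.15345251] [271.60817177 211.74240058] [287.12715708 228.87292091]
scene [0.52645509 0.15345251] [278.75993141 165.12290063] [292.4670692  188.40977774]
[[ 0.941  0.337 -0.   ]
 [ 0.337 -0.941  0.001]
 [-0.    -0.001 -1.   ]] 0.1
tare [0.48893471 0.06015193 0.0315    ] yawdir [ 0.46642845 -0.88455893  0.        ]
```

Request:
arm_command(
  moves=[3.3,-2.2,0,0,3.3,-2.2,0,0,3.3,-2.2,0,0,3.3,-2.2,0,0,3.3,-2.2,0,0,3.3,-2.2,0,0,3.3,-2.2,0,0,3.3,-2.2,0,0,3.3,-2.2,0,0,3.3,-2.2,0,0,3.3,-2.2,0,0,3.3,-2.2,0,0],
)

```text
time: 1.1
ee_pos: [0.4951, -0.2047, 0.2225]
eef_rot: [0.985, 0.171, -0.0, 0.0]
ft_force: [1.1, -1.7, -0.4]
width: 0.0866
grip_force: 0.0
```

Request:
arm_command(
  moves=[1.5,-3.27,0,0,1.5,-3.27,0,0,1.5,-3.27,0,0,1.5,-3.27,0,0,1.5,-3.27,0,0,1.5,-3.27,0,0,1.5,-3.27,0,0,1.5,-3.27,0,0,1.5,-3.27,0,0,1.5,-3.27,0,0,0,0,0,-7,0,0,0,-7],
)

```text
time: 2.1
ee_pos: [0.5248, 0.155, 0.2222]
eef_rot: [0.956, 0.294, -0.0, -0.001]
ft_force: [0.2, -0.7, 0.1]
width: 0.087
grip_force: 0.0
```

Request:
arm_command(
  moves=[0,0,0,-7,0,0,0,-7,0,0,0,-7,0,0,0,-7,0,0,0,-7,0,0,0,-6.6,0,0,0,0,0,0,0,0],
)

```text
time: 2.77
ee_pos: [0.5254, 0.1519, 0.2223]
eef_rot: [0.793, 0.609, -0.0, -0.0]
ft_force: [0.0, 0.1, 0.2]
width: 0.0869
grip_force: 0.0
```

```bash
cat > go.py <<'E'
import sys
from m import *
s=r.read_state();M=R.from_quat(s["eef_rot"]).as_matrix()
d=np.array([float(x) for x in sys.argv[1:4]])-s["ee_pos"]
print(s["time"],s["ee_pos"],"tooly deg",np.degrees(np.arctan2(M[1,1],M[0,1])),"z",M[:,2].round(4),"shift cm",(M.T@d*100).round(2),"q",np.round(s["joint_positions"],2))
E
python3 go.py .5263 .1535 .12
```

```text
2.7667 [0.52539437 0.1518529  0.222267  ] tooly deg -14.922561167377044 z [-5.e-04 -1.e-04 -1.e+00] shift cm [ 0.18  0.05 10.23] q [ 0.33  0.25 -0.8   1.64  0.18  1.34 -0.76]
```

Request:
arm_command(
  moves=[0.09,0.05,2,0,0.09,0,2,0,0,0,2,0,0,0,2,0,0,0,2,0,0,0,1.5,0,0,0,1.5,0,0,0,1.5,0,0,0,1.5,0,0,0,1,0,0,0,0.8,0,0,0,0,0],
)

```text
time: 3.77
ee_pos: [0.5257, 0.1533, 0.0431]
eef_rot: [0.792, 0.61, -0.001, -0.0]
ft_force: [-0.2, -0.2, -0.2]
width: 0.0868
grip_force: 0.0
```

```bash
python3 go.py .5263 .1535 .0405; python3 run.py 1 | grep -o "cup box.*"
```

```text
3.7667 [0.52565277 0.15331857 0.04310429] tooly deg -14.797433280802784 z [-2.1e-03 -5.0e-04 -1.0e+00] shift cm [0.03 0.06 0.26] q [ 0.25  0.44 -0.74  1.82  0.35  1.01 -0.88]
cup box [259.74999984 187.58333333] [314.4166654  253.91666921]
cup box [278.9166673  167.08333333] [292.08333333 188.08333333]
```

View pics/m1.png

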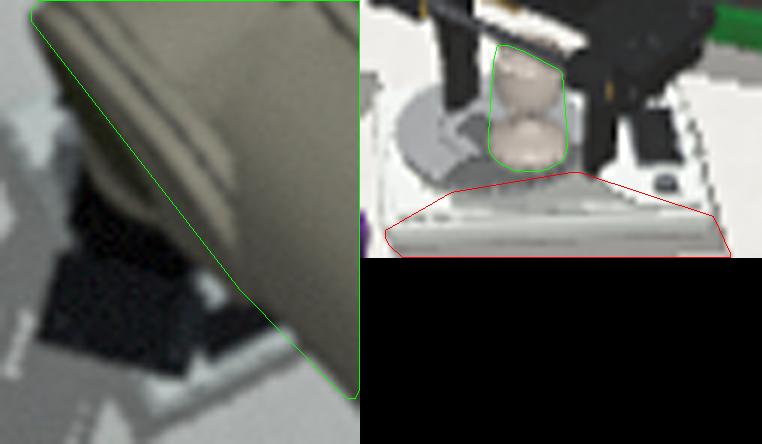

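The scene view shows the fingers straddling the cup clear on both sides (at px 458 and 598 of the crop), with the cup still standing where it was. I'll lower a little and narrow the opening without touching the cup.

Request:
arm_command(
  moves=[0,0.05,0.1,0,0,0,0.1,0,0,0,0,0,0,0,0,0,0,0,0,0,0,0,0,0,0,0,0,0],
  fingers=65,
  squeeze=3,
)

```text
time: 4.45
ee_pos: [0.527, 0.1535, 0.0426]
eef_rot: [0.792, 0.611, 0.0, 0.0]
ft_force: [0.3, 0.2, 0.4]
width: 0.0576
grip_force: 0.0
```

```bash
python3 run.py 2 | grep -o "cup box.*"; python3 go.py .5473 .1480 .0405
```

```text
cup box [259.58333333 187.58333333] [314.4166654  254.58333333]
cup box [278.74999936 167.24999984] [290.75000127 187.9166673 ]
4.55 [0.52696208 0.15349732 0.04256437] tooly deg -14.704814910291153 z [ 1.e-04 -1.e-04 -1.e+00] shift cm [-0.02  2.11  0.21] q [ 0.25  0.45 -0.74  1.82  0.35  1.01 -0.88]
```

Request:
arm_command(
  moves=[0,0,0.1,0,0,0,0.1,0,0,0.2,0,0,0,0.2,0,0,0,0.2,0,0,0,0.2,0,0,0,0.2,0,0,0,0.2,0,0,0,0.2,0,0,0,0.2,0,0,0,0.2,0,0,0,0,0,0],
)

```text
time: 5.55
ee_pos: [0.5448, 0.1487, 0.0406]
eef_rot: [0.792, 0.611, 0.0, 0.0]
ft_force: [-1.6, -0.4, 0.1]
width: 0.0568
grip_force: 0.0
```

```bash
python3 run.py 3 | grep -o "cup box.*"; python3 go.py .5473 .1480 .0405
```

```text
cup box [268.08333333 187.58333333] [314.4166654 243.4166654]
cup box [275.74999936 166.24999984] [286.24999936 186.58333333]
5.65 [0.54445834 0.14894031 0.0405423 ] tooly deg -14.707331715571295 z [ 1.e-04  0.e+00 -1.e+00] shift cm [-0.02  0.3   0.  ] q [ 0.25  0.48 -0.72  1.78  0.36  1.02 -0.87]
```

View pics/m3.png

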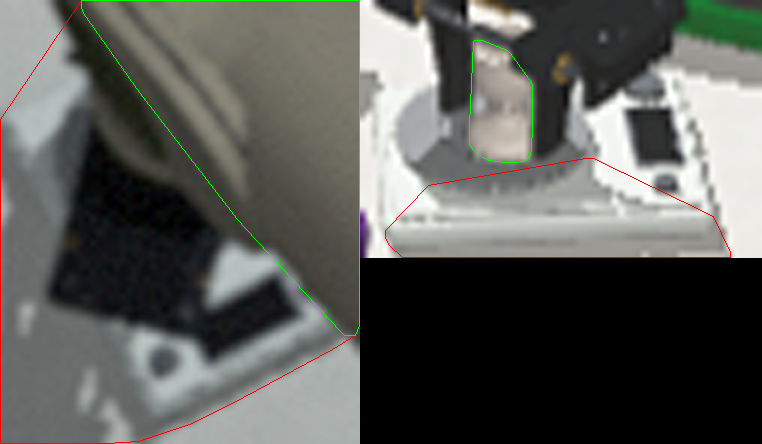

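The cup is standing and has slid; its left edge in the scene moved from 278.8 to 275.8. I'll finish the push of about 8 mm.

Request:
arm_command(
  moves=[0,0.2,0,0,0,0.2,0,0,0,0.2,0,0,0,0.2,0,0,0,0.04,0,0,0,0,0,0,0,0,0,0],
)

```text
time: 6.23
ee_pos: [0.5526, 0.1468, 0.0405]
eef_rot: [0.792, 0.611, 0.0, 0.0]
ft_force: [0.4, 0.6, -0.1]
width: 0.0567
grip_force: 0.0
```

```bash
python3 run.py 4 | grep -o "cup box.*"; python3 go.py .5525 .1466 .0405
python3 - <<'E'
from m import *
c=[.5473,.148]
t=np.linspace(0,6.28,60);C=np.c_[np.cos(t),np.sin(t),0*t]
for n,ci in(("top",ct),("scene",cs)):
    pts=np.vstack([proj(ci,[c[0],c[1],z]+q*C) for z,q in((.037,.023),(.043,.023),(.088,.021),(.102,.019))]);print(n,pts.min(0),pts.max(0))
E
```

```text
cup box [271.4166673  187.58333333] [314.4166654  241.08333333]
cup box [273.58333333 165.58333333] [284.4166673 185.4166673]
6.3333 [0.55248362 0.1468364  0.04057029] tooly deg -14.696778179378539 z [ 1.e-04 -1.e-04 -1.e+00] shift cm [-0.02  0.01  0.01] q [ 0.24  0.49 -0.72  1.76  0.37  1.03 -0.87]
top [273.38725916 204.86489946] [288.92385604 222.2456495 ]
scene [273.75580013 162.85398586] [287.33073791 185.96004688]
```

Request:
arm_command(
  moves=[0,-0.1,0,0,0,0,0,0,0,0,0,0,0,0,0,0,0,0,0,0,0,0,0,0,0,0,-0.5,0,0,0,-1.5,0,0,0,-2,0,0,0,-2,0,0,0,-2,0,0,0,-2,0],
  fingers=100,
)

```text
time: 7.33
ee_pos: [0.5514, 0.1471, 0.1419]
eef_rot: [0.792, 0.611, 0.0, 0.0]
ft_force: [-0.4, -0.1, 0.6]
width: 0.0869
grip_force: 0.0
```

```bash
python3 go.py .488 .062 .14
```

```text
7.3333 [0.55142403 0.14713587 0.14190377] tooly deg -14.69250119454875 z [ 2.e-04  0.e+00 -1.e+00] shift cm [-9.84 -3.98  0.19] q [ 0.29  0.37 -0.77  1.68  0.27  1.2  -0.8 ]
```

Request:
arm_command(
  moves=[-1.64,-0.66,0,0,-1.64,-0.66,0,0,-1.64,-0.66,0,0,-1.64,-0.66,0,0,-1.64,-0.66,0,0,-1.64,-0.66,0,0,0,0,0,0,0,0,0,0,0,0,0,0],
  fingers=0,
)

```text
time: 8.08
ee_pos: [0.4887, 0.0625, 0.141]
eef_rot: [0.792, 0.611, 0.0, 0.0]
ft_force: [0.4, 0.1, 0.4]
width: 0.0351
grip_force: 0.0
```

```bash
python3 run.py 5 | grep -o "cup box.*"; python3 go.py .488 .062 .14
```

```text
cup box [272.74999936 205.08333333] [287.9166654  221.75000127]
cup box [267.91666635 159.58333333] [286.58333333 185.58333333]
8.1833 [0.48864818 0.06287971 0.14075937] tooly deg -14.6342402744516 z [ 4.e-04  5.e-04 -1.e+00] shift cm [-0.1  -0.04  0.08] q [ 0.5   0.18 -0.77  1.87  0.14  1.14 -0.58]
```

View pics/m5.png

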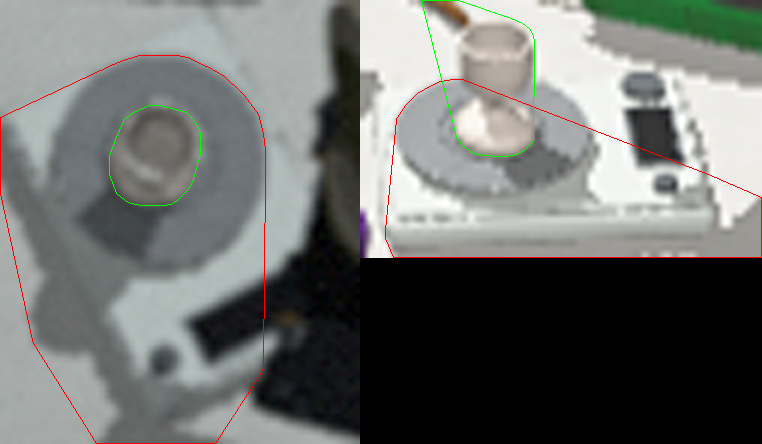

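The top view shows the cup centred (its box shifted by (+1.5,-7.2) px, about 21.5 mm in x and -4.5 mm in y, as wanted). The scene view shows the foot at 456–533 inside the ring at 440–553, so within about 2 mm. Now the tare key.

Request:
arm_command(
  moves=[-0.1,0,1.5,0,0,0,2,0,0,0,2,0,0,0,2,0,0,0,1.5,0,0,0,0.8,0,0,0,0,0,0,0,0,0,0,0,0,0,0,0,0,0],
)

```text
time: 9.02
ee_pos: [0.4888, 0.0612, 0.0436]
eef_rot: [0.792, 0.611, 0.001, 0.001]
ft_force: [0.6, -0.4, 0.3]
width: 0.0004
grip_force: 0.0
```

```bash
python3 go.py .488 .062 .027; python3 - <<'E'
from bench import r
import cv2
im=r.camera("scene")[155:215,270:350,::-1]
cv2.imwrite("pics/p6.png",cv2.resize(im,(640,480),interpolation=cv2.INTER_CUBIC))
E
```

```text
9.0167 [0.48880229 0.06115118 0.04355178] tooly deg -14.696050376698475 z [ 1.8e-03 -1.0e-04 -1.0e+00] shift cm [ 0.06 -0.1   1.66] q [ 0.44  0.32 -0.74  1.97  0.26  0.95 -0.68]
```

View pics/p6.png

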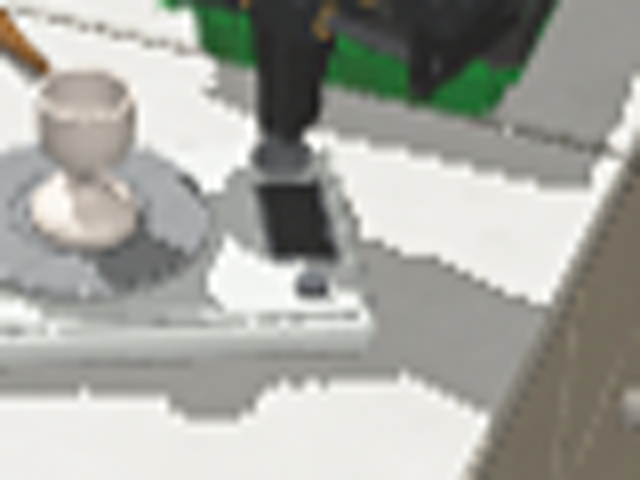

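The shut fingertips at (290,135) hang directly over the grey tare key at (283,155), and the cup stands centred. Now press.

Request:
arm_command(
  moves=[0,0,0.5,0,0,0,0.4,0,0,0,0.3,0,0,0,0.2,0,0,0,0.2,0,0,0,0,0,0,0,0,0],
)

```text
time: 9.65
ee_pos: [0.4882, 0.0608, 0.0277]
eef_rot: [0.792, 0.611, -0.0, 0.001]
ft_force: [-8.0, -2.4, 21.2]
width: 0.0004
grip_force: 10.8
```

It reads 21 N at z 27.7 mm, so the key is on its stop. Release and retreat.

Request:
arm_command(
  moves=[0,0,-0.3,0,0,0,-0.7,0,0,0,-1.5,0,0,0,-2,0,0,0,-2,0,0,0,-2,0,0,0,-2,0,0,0,0,0,0,0,0,0,0,0,0,0],
)

```text
time: 10.48
ee_pos: [0.4876, 0.0608, 0.131]
eef_rot: [0.792, 0.611, -0.0, -0.0]
ft_force: [-0.6, -0.3, -0.7]
width: 0.0004
grip_force: 0.0
```

```bash
python3 go.py .488 .062 .13;python3 run.py 7 | grep -o "cup box.*"
```

```text
10.4833 [0.4876179  0.06084412 0.1310446 ] tooly deg -14.705224735512372 z [-6.e-04 -2.e-04 -1.e+00] shift cm [0.12 0.01 0.1 ] q [ 0.5   0.19 -0.77  1.89  0.15  1.12 -0.59]
cup box [272.74999936 205.4166673 ] [288.08333333 221.9166654 ]
cup box [267.75000032 159.58333333] [286.58333333 185.58333333]
```

View pics/m7.png

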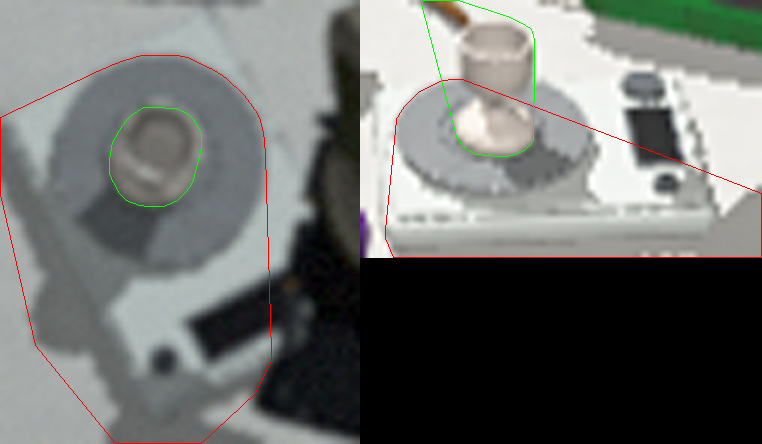

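The cup is unchanged and centred on the pan, and the tare key at (643,87) is up again with the gripper clear of it.

```bash
python3 -c "
from bench import r
print(r.close_job())"
```

```text
the job is handed in; nothing more can be done
None
```

The job is handed in: the egg cup stands inside the ring, about 2 mm off centre by the cameras, the tare key was pressed fully down and came up again, and the gripper is clear; hand-in returned no verdict.

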